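Spot-check a warming jar with the contact thermometer

ROBOT

A 7-joint arm with a two-finger parallel gripper is mounted at the origin on the work surface. World frame = base frame: x ahead of the robot, y to its left, z up, the work surface at z = 0. Lengths are in m, angles in degrees, forces in N, time in s.
With the tool pointing down it reaches from about 0.35 to 0.9 m from the base axis. Payload 7.2 kg.
Tool frame: the origin (TCP) lies at the very end of the fingers, on their centre line; the grasp point (between the pads) lies 19 mm behind it (env.tcp_to_grasp is the distance from the TCP to the grasp point, in m); z points along the fingers, y is the line along which they close (so a half turn about z gives the same grasp; the last joint's range is limited). The gripper opens to 85 mm and grips with 20 to 120 N. Pads are 22 mm wide; open, the fingers measure 114 mm over their backs; the gripper's body (76 mm by 85 mm) begins 54 mm behind the grasp point. The pads swing forward as they close: fully open they stand 13 mm farther back than shut.
Start: joints at [70.863, 23.554, -0.728, 91.456, 0.321, 64.991, -4.71], TCP at [0.164, -0.603, 0.203] pointing down, gripper open.
Joint ranges: [-169.25, 169.25], [-16.82, 113.86], [-84.01, 82.57], [7.8, 145.47], [-59.2, 239.2], [7.22, 106.19], [-163.78, 163.78]. Speed limits (degrees/s): [136.94, 136.94, 172.46, 172.46, 180, 180, 180].

INTERFACE

Orientations are given as a 3x3 rotation matrix whose columns are the frame's x, y, z axes.
In Python, from cell import env, snapshot, get_calibration gives the robot as it stands. The module is installed in compiled form; this text tells all that it offers. Calls block until the motion is done:
- env.move_ptp(position, orientation): joint-space move of the TCP to a pose.
- env.move_linear(position, feed=0.15, frame=None, stop_force=None): straight line of the TCP; frame=None keeps the orientation; feed is the mean speed in m/s. With stop_force (N) it stops when the force on the tool has changed by that much, and returns True; else False.
- env.goto_joints(angles): joint-space move.
- env.grip(opening, force=None): opening from 0.0 (shut) to 1.0 (fully open); force is the grip in N (None keeps the last); returns when the fingers have stopped.
- env.pause(seconds).
- env.ik(position, orientation): joint angles nearest the present ones, or None.
- snapshot(name): name is "scene" or "top" or "wrist"; returns the picture (384x512x3 uint8, red, green, blue); there is no depth.
- get_calibration(name): a dict with "intrinsics" (3x3 intrinsics, pixels), "extrinsics" (4x4, takes a point from camera to world coordinates). Camera axes: x right, y down, z forward; pixel columns grow to the right and rows downward; lengths in m; the calibration is good to about 2 mm. A picture is of the moment at which its call begins: read the wrist's pose just before it. get_calibration takes no time and is no camera call; for the wrist camera it gives the pose at the moment of the call.
A pose or a line that the arm cannot do raises env.PlanningError and nothing moves.
- env.job_done(): hands the job in; it is judged then, once.
Readings, each from a call of its own:
- env.read_clock(): time.
- env.read_joint_positions(): joint angles.
- env.read_joint_velocities(): joint speeds.
- env.read_tau(): joint torques, N m.
- env.read_tcp_pos(): TCP position.
- env.read_tcp_rot(): TCP orientation.
- env.read_ft_force(): force on the tool from outside, world axes, zero at the start.
- env.read_ft_torque(): the same for the moment, N m.
- env.read_opening(): opening from 0.0 (shut) to 1.0 (fully open).
- env.read_finger_force(): force on a finger pad.
Only numpy, scipy, OpenCV 4.12 (cv2) and the standard library are available. Lean on these libraries where they do the work, as an engineer would, in place of code of your own. Each camera call takes 0.05 s, during which the arm holds its last target. There are 200 camera calls.

TASK

Lift the clear cover of the jar warmer gently all the way back until it rests open on its stop. Then take the yellow contact thermometer from its holder and press its sprung steel nose squarely onto the middle of the red jar lid, only until the nose has sunk about half way, holding it steady there for two seconds. Put the thermometer back upright and fully seated in its holder, leaving the cover open and the other jars and things on the table alone.

Things in the scene. Friction and masses are not known exactly. Their poses are not given: they have to be found in the camera images.
- warmer: jar warmer: open steel tub on a white foot, fixed; 150 mm along its slope, 270 wide, 76 deep, walls 6 mm, tilted 0.52 rad so that its mouth looks up and towards the robot. Origin: on the table under its middle; x points to its high back edge, y along its width, z up. Two jars stand in it, 62 mm either side of the middle
- cover (a joint): angle of the clear cover (rad): 0 shut on the tub's rim, parallel to the slope; it swings up and back to its stop at 2.3, where it leans about 12 degrees past upright and stays by its own weight. Short of upright (2.09) it falls shut when let go. The cover is 270 mm wide, 154 mm long, 4 mm thick, 0.3 kg
- cover_hinge (a point): middle of the cover's hinge line, on the tub's high far rim (25, 0, 157 mm in the warmer's frame). The hinge line runs along the warmer's y. This frame turns with the cover; its x and z axes agree with the warmer's when shut
- cover_handle (a point): middle of the blue barrel handle on the tongue of the cover's near edge: barrel 20 mm thick, 32 mm long along the warmer's y, can be pinched across its 32 mm length (flat ends) from above and pivots between the fingers. 194 mm from the hinge line, 40 mm beyond the panel's edge; the tongue behind it is 22 mm wide
- well_red: the well, left or right in the tub, that holds the jar with the red lid (squat jar of brown spread, 67 mm across, 52 tall, fast in its well, tilted with the tub). Origin: middle of the well's floor, on the jar's axis; z along that axis, out of the lid, square to its flat top. The jar stands on a packing disc of unknown thickness: the lid's top is 52 to 70 mm from the origin, so feel for it
- well_black: the other well, with the same jar but a black lid, packed likewise; the thermometer must not touch it. Origin and axes as well_red
- dock: grey round holder, fixed: upright tube 72 mm outside, 42 mm inside, 70 mm tall on a rubber foot 90 mm across. Origin: centre of its underside; z up
- dock_seat (a point): centre of the holder's top rim, 70 mm up, on which the thermometer's flange rests
- probe: contact thermometer, 142 mm long, 0.18 kg, loose, nose down in the holder: yellow handle 30 x 30 mm from 8 to 98 mm above the origin, black flange 58 mm across, 8 thick, below it a collar 31 across to -14 mm and a steel nose 22 across to -44 mm. Origin: centre of the flange's underside; z along the handle away from the nose, x and y square to its faces
- probe_grip (a point): point on the handle's axis, 58 mm above the probe's origin, where to grip it from above
- probe_tip (a point): middle of the flat end of the steel nose, 44 mm below the probe's origin when the nose is out; moves with the nose
- nose (a joint): how far the sprung nose is pushed in (m): 0 out, 0.014 fully in; about 4.5 N per 10 mm
- label_roll: roll of white labels lying flat, 104 mm across, 60 mm tall, loose bystander. Origin: centre of its underside
- jar_spare: loose jar with black lid standing on the table, 67 mm across, 52 mm tall, bystander. Origin: centre of its underside
- carton: cardboard carton 75 x 75 x 60 mm, loose bystander. Origin: centre of its underside
Not all that is in view belongs to the job. Leave any pink or turquoise look-alike of the probe alone.

How it is judged:
By the outcome, as a careful person would: the job done as asked, in the order asked, and still so for the second after the job is handed in, with the robot touching nothing.
It also fails if it takes over 72 s, if anything falls off the work surface, if the arm or the gripper's body presses on something with over 40 N, if the wrist force passes 120 N, or if a joint passes its speed limit or range.

## Working session

There is one attempt and no reset: what is moved stays moved. The work goes in short steps, each a Python script; the robot and the scene stay as the last script left them, time stands still between calls to the robot, and variables do not carry over. Pictures are saved under pics/ and viewed, at most 10 in all, crops included, and the job is handed in when it is done.

```bash
mkdir -p pics; ls; python3 - <<'E'
from cell import env,snapshot,get_calibration
import cv2
for n in("scene","top"):
    im=snapshot(n); cv2.imwrite(f"pics/{n}0.png",im[:,:,::-1])
    c=get_calibration(n); print(n,c["intrinsics"].round(1).tolist(),c["extrinsics"].round(4).tolist())
E
```

```text
pics
scene [[399.6, 0.0, 254.3], [0.0, 399.6, 194.2], [0.0, 0.0, 1.0]] [[0.7329, 0.4116, -0.5417, 1.1812], [0.6803, -0.4369, 0.5885, -0.6328], [0.0055, -0.7998, -0.6002, 0.8018], [0.0, 0.0, 0.0, 1.0]]
top [[356.1, 0.0, 263.8], [0.0, 356.1, 192.5], [0.0, 0.0, 1.0]] [[0.0157, -0.986, 0.166, 0.3692], [-0.9997, -0.0181, -0.0134, 0.0409], [0.0162, -0.1658, -0.986, 1.1418], [0.0, 0.0, 0.0, 1.0]]
```

View pics/scene0.png

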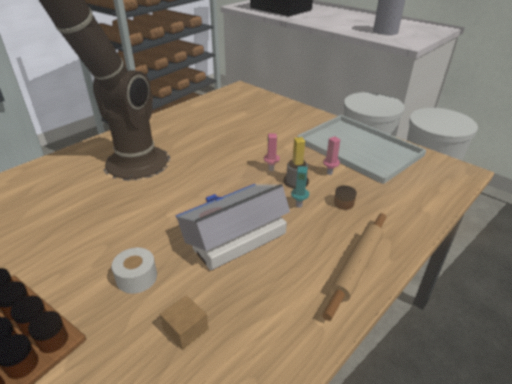

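View pics/top0.png

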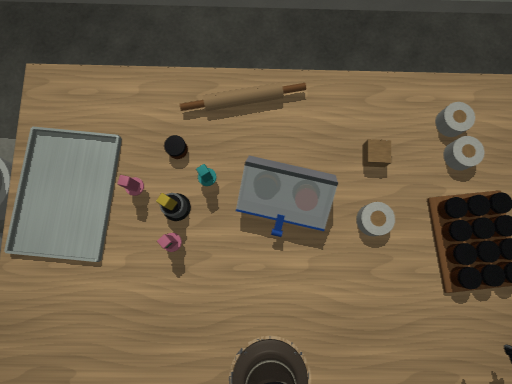

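The scene view shows the warmer in the middle, with its blue handle just visible at (213,199) and the yellow probe at (298,150). In the top view the blue handle is at (279,226), the red lid at (306,195) on the right, the black lid at (267,185), and the yellow probe at (167,201) in the dock at (176,206). There are pink and turquoise decoys nearby.

```bash
cat > h.py <<'E'
import numpy as np,cv2
from cell import env,snapshot,get_calibration
def ray(c,uv):
    K,T=c["intrinsics"],c["extrinsics"]
    d=T[:3,:3]@np.linalg.solve(K,[uv[0],uv[1],1.]); return T[:3,3],d
def onz(c,uv,z):
    o,d=ray(c,uv); return o+d*(z-o[2])/d[2]
def tri(a,b):
    (o1,d1),(o2,d2)=a,b; s=np.linalg.lstsq(np.c_[d1,-d2],o2-o1,rcond=None)[0]
    p,q=o1+d1*s[0],o2+d2*s[1]; return (p+q)/2,np.linalg.norm(p-q)
def mask(im,lo,hi):
    return cv2.inRange(cv2.cvtColor(im,cv2.COLOR_RGB2HSV),lo,hi)
BLUE=((110,120,60),(130,255,255)); YEL=((22,130,60),(33,255,255)); RED=((0,60,60),(8,255,255))
def blobs(m,amin=15):
    n,l,s,c=cv2.connectedComponentsWithStats(m)
    return [(s[i].tolist(),c[i].round(1).tolist()) for i in range(1,n) if s[i][4]>=amin]
E
python3 - <<'E'
from h import *
for n in("scene","top"):
    im=cv2.imread(f"pics/{n}0.png")[:,:,::-1]; c=get_calibration(n)
    for k,v in(("B",BLUE),("Y",YEL),): print(n,k,blobs(mask(im,*v)))
im=cv2.imread("pics/top0.png")
a=cv2.resize(im[150:245,225:345],None,fx=6,fy=6,interpolation=cv2.INTER_CUBIC)
cv2.imwrite("pics/c1.png",a)
a=cv2.resize(im[160:260,110:225],None,fx=5,fy=5,interpolation=cv2.INTER_CUBIC)
cv2.imwrite("pics/c2.png",a)
E
```

```text
scene B [([207, 196, 12, 5, 24], [211.8, 197.6])]
scene Y [([294, 138, 10, 27, 203], [298.8, 149.6])]
top B [([272, 228, 6, 8, 19], [274.1, 231.7])]
top Y [([156, 193, 21, 17, 198], [165.9, 201.1])]
```

View pics/c1.png

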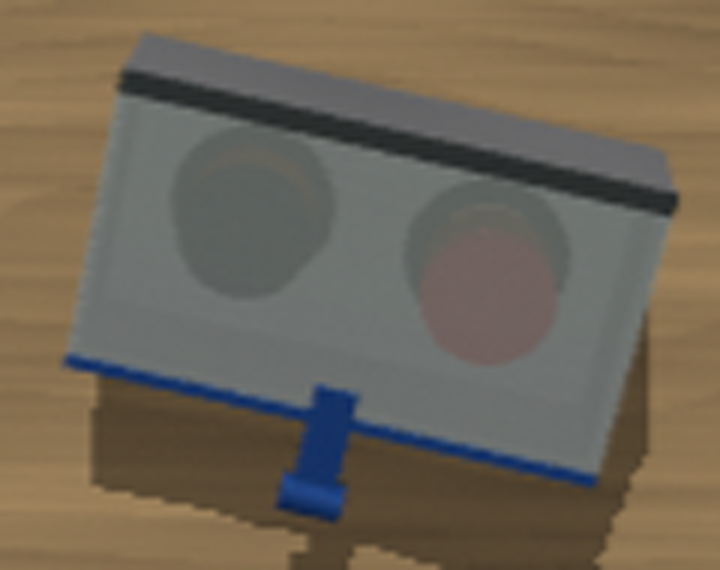

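View pics/c2.png

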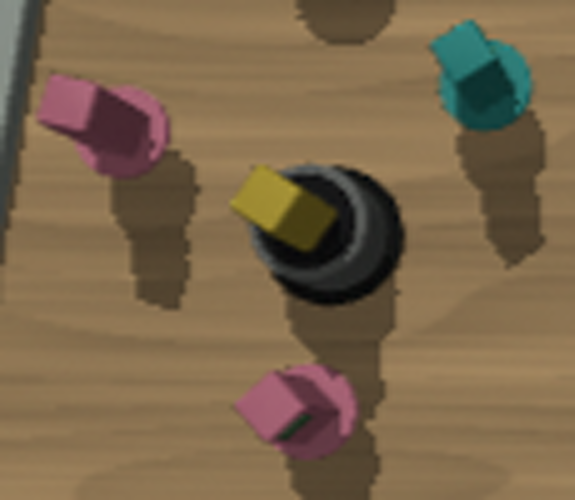

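The crops show the barrel at c1 (312,498) and the cover's front-edge ends at c1 (66,361) and (596,482). The hinge bar ends are at c1 (121,81) and (677,204). The probe's top face is centred at c2 (268,204) and the dock's rim ring at about c2 (309,226).

```bash
python3 - <<'E'
from h import *
c=get_calibration("top"); cs=get_calibration("scene")
f=lambda x,y:((x+.5)/6-.5+225,(y+.5)/6-.5+150)
g=lambda x,y:((x+.5)/5-.5+110,(y+.5)/5-.5+160)
P=lambda *a:print(*[np.round(v,4) for v in a])
L,R=onz(c,f(66,361),.080),onz(c,f(596,482),.080); P(L,R,np.linalg.norm(L-R),(L+R)/2,np.degrees(np.arctan2(*(L-R)[1::-1])))
HL,HR=onz(c,f(121,81),.160),onz(c,f(677,204),.160); P(HL,HR,np.linalg.norm(HL-HR),(HL+HR)/2)
w=(L-R)[:2]/np.linalg.norm((L-R)[:2]); P("wy",w)
P("barrel",onz(c,f(312,498),.062), "span mid",((HL+HR)/2-(L+R)/2))
P("barrel tri",*tri(ray(c,f(312,498)),ray(cs,(212,198))))
P("probe top",*[onz(c,g(*p),.168) for p in((262,165),(231,203),(275,242),(305,202),(268,204))])
P("rim",onz(c,g(309,226),.070))
P("redlid",onz(c,f(488,297),.11),"black",onz(c,f(244,230),.11))
P(env.read_tcp_rot())
E
```

```text
[0.494  0.1101 0.08  ] [ 0.4382 -0.1545  0.08  ] 0.2704 [ 0.4661 -0.0222  0.08  ] 78.0921
[0.6179 0.0828 0.16  ] [ 0.5637 -0.1795  0.16  ] 0.2678 [ 0.5908 -0.0484  0.16  ]Traceback (most recent call last):
  File "<stdin>", line 8, in <module>
  File "<stdin>", line 5, in <lambda>
    return _wrapfunc(a, 'round', decimals=decimals, out=out)
    return _wrapit(obj, method, *args, **kwds)
    result = getattr(arr, method)(*args, **kwds)
numpy._core._exceptions._UFuncNoLoopError: ufunc 'multiply' did not contain a loop with signature matching types (dtype('<U2'), dtype('float64')) -> None
```

```bash
sed -i 's/^from cell/P=lambda *a:print(*[v if isinstance(v,str) else np.round(v,4) for v in a])\nfrom cell/' h.py; cat >> h.py <<'E'
yaw=np.radians(-11.9); wx=np.array([np.cos(yaw),np.sin(yaw),0]); wy=np.array([-wx[1],wx[0],0]); ez=np.array([0,0,1.])
def tool(z,y):  # tool frame from approach and closing directions
    z=z/np.linalg.norm(z); y=y-z*(y@z); y/=np.linalg.norm(y); return np.c_[np.cross(y,z),y,z]
E
python3 - <<'E'
from h import *
c=get_calibration("top"); cs=get_calibration("scene")
f=lambda x,y:((x+.5)/6-.5+225,(y+.5)/6-.5+150)
g=lambda x,y:((x+.5)/5-.5+110,(y+.5)/5-.5+160)
P("barrel",onz(c,f(312,498),.062))
P("barrel tri",*tri(ray(c,f(312,498)),ray(cs,(212,198))))
P("probe top",*[onz(c,g(*p),.168) for p in((262,165),(231,203),(275,242),(305,202),(268,204))])
P("rim",onz(c,g(309,226),.070))
P("redlid",onz(c,f(488,297),.11),"black",onz(c,f(244,230),.11))
P(env.read_tcp_rot())
H=np.array([.597,-.0498,.157])
for y in(wy,-wy):
  for t in(0,.3,.5):
    for a in(0,.5,1,1.5,2,2.3):
      p=H+.194*(-np.cos(a-.52)*wx+np.sin(a-.52)*ez); R=tool(np.sin(t)*wx-np.cos(t)*ez,y)
      q=env.ik(p+.019*R[:,2],R); P(t,a,p,"None" if q is None else np.round(q))
T=get_calibration("wrist")["extrinsics"]; P("wristcam in tool",env.read_tcp_rot().T@(T[:3,3]-env.read_tcp_pos()),env.read_tcp_rot().T@T[:3,:3])
E
```

```text
barrel [ 0.4289 -0.0144  0.062 ]
barrel tri [ 0.4309 -0.0121  0.0616] 0.006
probe top [0.5276 0.3086 0.168 ] [0.5062 0.3242 0.168 ] [0.485  0.2988 0.168 ] [0.5075 0.2837 0.168 ] [0.506  0.3039 0.168 ]
rim [0.5068 0.3049 0.07  ]
redlid [ 0.5255 -0.0971  0.11  ] black [0.5566 0.0227 0.11  ]
[[ 9.649e-01  2.627e-01 -5.000e-04]
 [ 2.627e-01 -9.649e-01  1.400e-03]
 [-1.000e-04 -1.400e-03 -1.000e+00]]
0 0 [ 0.4323 -0.0151  0.0606] [ 38.  27. -52. 124.  32.  43.  43.]
0 0.5 [ 0.4072 -0.0098  0.1531] [ 45.  15. -57. 122.  16.  51.  57.]
0 1 [ 0.4286 -0.0143  0.2466] [ 46.   8. -54. 112.   7.  63.  67.]
0 1.5 [ 0.4913 -0.0275  0.3181] [ 42.  12. -51.  99.  10.  74.  67.]
0 2 [ 0.5798 -0.0462  0.3502] [ 34.  21. -46.  84.  15.  81.  65.]
0 2.3 [ 0.6364 -0.0581  0.3468] [ 30.  27. -44.  76.  19.  84.  65.]
0.3 0 [ 0.4323 -0.0151  0.0606] [ 35.  19. -50. 137.  59.  25.  13.]
0.3 0.5 [ 0.4072 -0.0098  0.1531] [ 47.   1. -57. 134.  14.  30.  57.]
0.3 1 [ 0.4286 -0.0143  0.2466] [ 45.  -7. -48. 125.  -1.  44.  75.]
0.3 1.5 [ 0.4913 -0.0275  0.3181] [ 40.  -3. -43. 112.   3.  53.  73.]
0.3 2 [ 0.579
[... 1296 characters left out ...]
 0.3502] [  37.    8.  -43.   99.   12.   59. -113.]
0.3 2.3 [ 0.6364 -0.0581  0.3468] [  29.   14.  -37.   93.   15.   60. -114.]
0.5 0 [ 0.4323 -0.0151  0.0606] None
0.5 0.5 [ 0.4072 -0.0098  0.1531] [ 79. -14. -80. 143. -28.  13. -81.]
0.5 1 [ 0.4286 -0.0143  0.2466] [  34.  -14.  -39.  134.   -0.   30. -108.]
0.5 1.5 [ 0.4913 -0.0275  0.3181] [ 63. -15. -58. 121. -13.  39. -91.]
0.5 2 [ 0.5798 -0.0462  0.3502] [  57.    2.  -62.  109.   13.   44. -114.]
0.5 2.3 [ 0.6364 -0.0581  0.3468] [  44.   10.  -52.  103.   23.   45. -120.]
wristcam in tool [ 7.090e-02  1.000e-04 -1.719e-01] [[ 1.000e-03 -9.600e-01 -2.801e-01]
 [ 1.000e+00  7.000e-04  9.000e-04]
 [-6.000e-04 -2.801e-01  9.600e-01]]
```

```bash
python3 - <<'E'
from h import *
R=tool(-ez,wy)
env.move_ptp(np.array([.431,-.0140,.19]),R)
c=get_calibration("wrist"); im=snapshot("wrist"); cv2.imwrite("pics/w1.png",im[:,:,::-1])
P(env.read_clock(),env.read_tcp_pos(),env.read_joint_positions())
bl=blobs(mask(im,*BLUE)); print(bl)
K,T=c["intrinsics"],c["extrinsics"]
def proj(p): 
    q=K@(T[:3,:3].T@(np.array(p)-T[:3,3])); return q[:2]/q[2]
P(proj([.431,-.014,.062]),proj([.4661,-.0222,.08]))
E
```

```text
2.4583 [ 0.4311 -0.0148  0.1899] [ 45.0098  11.464  -54.7219 115.0493  10.9331  58.7458  63.088 ]
[([130, 170, 253, 62, 2529], [256.0, 206.4])]
[255.6262 176.7852] [254.9504 213.1834]
```

View pics/w1.png

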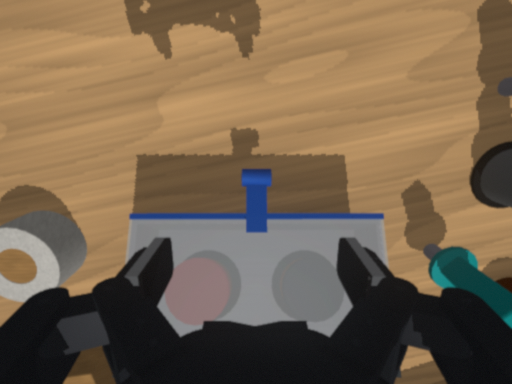

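The barrel sits centred at (256,177), within 1 px of where I predicted it. The yaw is aligned too, since the blue edge is level at row 215. I'll grasp it and swing the cover open.

```bash
python3 - <<'E'
from h import *
R=tool(-ez,wy)
p0=np.array([.431,-.0146,.061]); H=p0+.194*(np.cos(.52)*wx+np.sin(.52)*ez)
print(env.move_linear(p0-[0,0,.019],feed=.1,stop_force=8))
P(env.read_tcp_pos(),env.read_ft_force())
env.grip(.2,force=40); env.pause(.1)
P("grip",env.read_opening(),env.read_finger_force(),env.read_ft_force())
off=env.read_tcp_pos()-p0
for a in np.arange(.2,2.21,.2):
    p=H+.194*(-np.cos(a-.52)*wx+np.sin(a-.52)*ez)
    s=env.move_linear(p+off,feed=.07,stop_force=20)
    P(a,s,env.read_ft_force(),env.read_opening())
    if s: break
P(env.read_clock(),env.read_tcp_pos())
cv2.imwrite("pics/s2.png",snapshot("scene")[:,:,::-1])
E
```

```text
False
[ 0.4314 -0.0146  0.0425] [-0.2117 -0.227  -0.4073]
grip 0.2016 7.9967 [-1.8494 -2.6992 16.0288]Traceback (most recent call last):
  File "<stdin>", line 12, in <module>
  File "h.py", line 2, in <lambda>
    P=lambda *a:print(*[v if isinstance(v,str) else np.round(v,4) for v in a])
                                                    ~~~~~~~~^^^^^
    return _wrapfunc(a, 'round', decimals=decimals, out=out)
    return _wrapit(obj, method, *args, **kwds)
    result = getattr(arr, method)(*args, **kwds)
numpy._core._exceptions._UFuncOutputCastingError: Cannot cast ufunc 'multiply' output from dtype('float64') to dtype('bool') with casting rule 'same_kind'
```

```bash
sed -i 's/isinstance(v,str)/isinstance(v,(str,bool))/' h.py; python3 - <<'E'
from h import *
P(env.read_clock(),env.read_tcp_pos(),env.read_opening(),env.read_finger_force(),env.read_ft_force())
a=snapshot("wrist");b=snapshot("scene")
b=cv2.resize(b[130:280,130:330],None,fx=2.56,fy=2.56)
cv2.imwrite("pics/w2.png",cv2.resize(np.r_[a[100:],b],None,fx=.88,fy=.88)[:,:,::-1])
E
```

```text
5.5583 [ 0.4169 -0.0121  0.0785] 0.2003 0.0 [-0.9793  0.2634  0.7057]
```

View pics/w2.png

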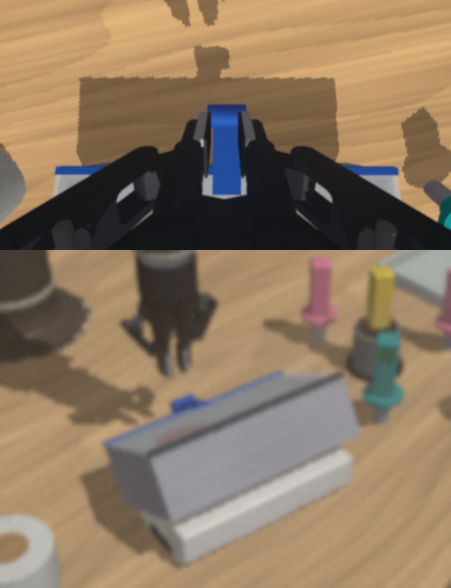

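The wrist view shows the fingers slipped off the barrel, and the scene view shows the cover still shut. I need the barrel's height, so I'll work it out from its apparent width and from the two wrist views.

```bash
python3 - <<'E'
from h import *
R=tool(-ez,wy)
env.grip(1.0); 
obs=[]
for p in([.431,-.0146,.105],[.431,-.0146,.19]):
    env.move_linear(np.array(p),feed=.15)
    c=get_calibration("wrist"); im=snapshot("wrist"); m=mask(im,*BLUE)
    K=c["intrinsics"]
    # run width per row of the blue column near the centre
    for r in range(130,384):
        xs=np.flatnonzero(m[r,180:340])+180
        if len(xs): obs.append((round(p[2],3),r,xs.min(),xs.max()))
    ys,xs=np.nonzero(m); 
    print("rows",ys.min(),ys.max(),"cols",xs.min(),xs.max(),K[0,0],K[0,2],K[1,2])
    T=c["extrinsics"]
    rows=[o for o in obs if o[0]==round(p[2],3)]; print([(int(r),int(a),int(b)) for _,r,a,b in rows][:70:3])
    w=mask(im,*BLUE)
    for z in(.04,.05,.06,.07): 
        for lab,pt in(("bar",p0) if False else ("bar",np.array([.4285,-.0146,z])),):
            q=K@(T[:3,:3].T@(pt-T[:3,3])); P(lab,z,q[:2]/q[2],"widthpx",K[0,0]*.032/q[2])
P(env.read_clock())
E
```

```text
rows 190 278 cols 82 431 278.55363210827426 254.62150438288404 191.2170912106836
[(190, 240, 270), (193, 238, 275), (196, 237, 276), (199, 237, 276), (202, 237, 276), (205, 237, 276), (208, 237, 276), (211, 237, 276), (214, 243, 270), (217, 243, 270), (220, 243, 270), (223, 243, 270), (226, 243, 270), (229, 243, 270), (232, 243, 270), (235, 243, 270), (238, 243, 270), (241, 243, 270), (244, 243, 270), (247, 243, 270), (250, 243, 270), (253, 180, 337), (256, 180, 337), (259, 242, 272)]
bar 0.04 [254.4154 190.2911] widthpx 36.1366
bar 0.05 [254.3992 193.5554] widthpx 37.5994
bar 0.06 [254.3816 197.0953] widthpx 39.1857
bar 0.07 [254.3625 200.947 ] widthpx 40.9118
rows 171 232 cols 130 382 278.55363210827426 254.62150438288404 191.2170912106836
[(171, 243, 270), (174, 243, 270), (177, 242, 270), (180, 242, 271), (183, 242, 271), (186, 243, 270), (189, 247, 266), (192, 247, 266), (195, 247, 266), (198, 247, 266), (201, 247, 266), (204, 247, 266), (207, 247, 266), (210, 247, 266), (213, 247, 266), (216, 180, 339), (219, 180, 339), (222, 247, 266), (225, 247, 266), (228, 247, 266), (231, 247, 266)]
bar 0.04 [254.8867 171.5164] widthpx 27.2028
bar 0.05 [254.8845 173.3648] widthpx 28.0241
bar 0.06 [254.8821 175.3284] widthpx 28.8965
bar 0.07 [254.8796 177.4181] widthpx 29.8249
7.4917
```

```bash
python3 - <<'E'
from h import *
p0=np.array([.431,-.0130,.063])
print(env.move_linear(np.array([*p0[:2],.036]),feed=.1,stop_force=8))
P(env.read_tcp_pos(),env.read_ft_force())
for o in(.6,.5,.45,.4,.35,.3):
    env.grip(o,force=40); P("grip",o,env.read_opening(),env.read_finger_force(),env.read_ft_force())
    if env.read_finger_force()>3: break
m=snapshot("wrist"); cv2.imwrite("pics/w3.png",m[:,:,::-1]); P(env.read_clock())
E
```

```text
False
[ 0.4314 -0.0131  0.0365] [-0.3249 -0.2471  0.4505]
grip 0.6 0.6013 0.0 [ 0.3678 -0.234   1.1537]
grip 0.5 0.4966 0.0 [ 1.1302 -0.0215  0.2863]
grip 0.45 0.4525 0.0 [-0.1589  0.001  -0.449 ]
grip 0.4 0.3964 0.0 [0.2941 0.5912 0.4286]
grip 0.35 0.36 33.5619 [-2.2485 -0.7136  4.9518]
10.5833
```

View pics/w3.png

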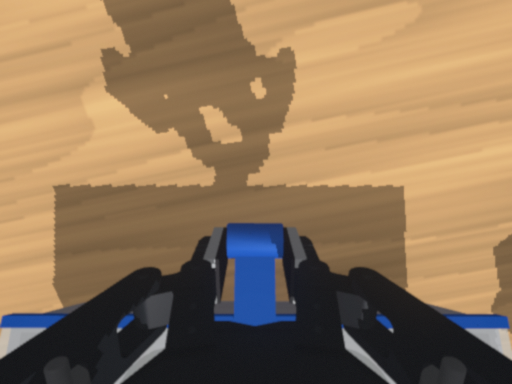

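The barrel is now held at opening 0.36 with 33 N on the pads. In the view it is centred between the fingers at (255,240). Lifting along the arc.

```bash
python3 - <<'E'
from h import *
p0=np.array([.431,-.0130,.063]); H=p0+.194*(np.cos(.52)*wx+np.sin(.52)*ez)
off=env.read_tcp_pos()-p0
for a in [.08,.2,.4,.6,.8,1.0,1.2,1.4,1.6,1.8,2.0,2.15]:
    p=H+.194*(-np.cos(a-.52)*wx+np.sin(a-.52)*ez)
    s=env.move_linear(p+off,feed=.06,stop_force=15)
    ff=env.read_finger_force(); P(a,bool(s),env.read_ft_force(),env.read_opening(),ff)
    if s or ff<8: break
P(env.read_clock(),env.read_tcp_pos())
im=snapshot("scene"); cv2.imwrite("pics/s3.png",im[60:300,100:400,::-1])
E
```

```text
0.08 False [ 3.7532 -0.419  -1.207 ] 0.3592 33.2344
0.2 False [ 5.1643 -1.8962  0.0814] 0.3557 33.0256
0.4 False [ 7.5735 -3.5034 -1.8749] 0.3614 32.4598
0.6 False [ 8.2077 -2.6547 -3.1249] 0.3557 31.427
0.8 False [ 8.4392 -2.9606 -4.7809] 0.3545 29.8377
1.0 False [ 8.2008 -1.9588 -7.0507] 0.3561 27.7924
1.2 False [ 6.2596 -1.0627 -7.7749] 0.3558 24.8511
1.4 False [ 5.2984 -1.2266 -8.8013] 0.3532 21.8935
1.6 False [ 1.6063 -1.917  -5.5015] 0.352 19.5382
1.8 False [-2.4372 -3.6321  1.6635] 0.3572 18.7606
2.0 False [-1.202  -3.1571  5.1441] 0.3561 19.4409
2.15 False [-1.7834 -3.7956  7.9822] 0.351 20.2724
19.2917 [ 0.6081 -0.0506  0.3273]
```

View pics/s3.png

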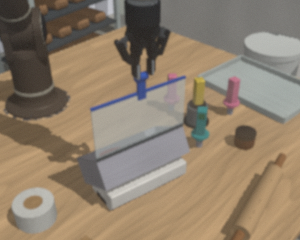

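The cover is up near upright with the blue handle still in the fingers. I'll finish the swing onto the stop, release, and look down at the tub and at the probe.

```bash
cat >> h.py <<'E'
tilt=.52; nz=-np.sin(tilt)*wx+np.cos(tilt)*ez   # warmer mouth normal
E
python3 - <<'E'
from h import *
p0=np.array([.431,-.0130,.063]); H=p0+.194*(np.cos(.52)*wx+np.sin(.52)*ez)
off=np.array([.4314,-.0131,.0365])-p0
for a in [2.24,2.3,2.33]:
    p=H+.194*(-np.cos(a-.52)*wx+np.sin(a-.52)*ez)
    s=env.move_linear(p+off,feed=.03,stop_force=7)
    P(a,bool(s),env.read_ft_force(),env.read_finger_force(),env.read_tcp_pos())
    if s: break
env.grip(.7); env.pause(.2)
t=env.read_tcp_pos(); env.move_linear(t+[0,0,.10],feed=.15)
# look straight down the wells' axis from the mouth side
C=H-.075*(np.cos(tilt)*wx+np.sin(tilt)*ez); R=tool(-nz,wy)
q=C+.20*nz-.03*(np.cos(tilt)*wx+np.sin(tilt)*ez)
env.move_linear(t+[-.12*wx[0],-.12*wx[1],.10],feed=.25)
env.move_ptp(q,R)
c=get_calibration("wrist"); im=snapshot("wrist"); cv2.imwrite("pics/w4.png",im[:,:,::-1]); np.save("w4T.npy",c["extrinsics"])
it=snapshot("top"); cv2.imwrite("pics/top4.png",it[:,:,::-1]); cv2.imwrite("pics/s4.png",snapshot("scene")[:,:,::-1])
print(blobs(mask(im,*RED),100)); P(env.read_clock(),env.read_ft_force())
cv2.imwrite("pics/w4c.png",np.r_[im[:,:,::-1],cv2.imread("pics/s4.png")[100:280,60:400][:, :].repeat(1,0) if False else cv2.resize(cv2.imread("pics/s4.png")[60:300,120:400],(512,439))][:820] if False else np.c_[im[:,:,::-1],cv2.imread("pics/s4.png")[60:444,120:400][:384] if False else cv2.resize(cv2.imread("pics/s4.png")[60:300,130:310],(288,384))])
E
```

```text
2.24 False [ 0.4663 -4.5844  7.8843] 20.626 [ 0.6256 -0.0543  0.3259]
2.3 False [ 0.536  -3.8424  8.0063] 21.0417 [ 0.6371 -0.0568  0.3241]
2.33 False [ 0.3963 -4.276   9.3718] 21.4462 [ 0.6428 -0.058   0.3229]Traceback (most recent call last):
  File "<stdin>", line 15, in <module>
cell.PlanningError: the arm cannot take that pose within its joint ranges
```

```bash
python3 - <<'E'
from h import *
P(env.read_tcp_pos(),env.read_clock())
p0=np.array([.431,-.0130,.063]); H=p0+.194*(np.cos(.52)*wx+np.sin(.52)*ez)
s=np.cos(tilt)*wx+np.sin(tilt)*ez
C=H-.075*s-.062*wy; P("C",C)
for d in(.03,.06,.10,.15,.2):   # TCP distance above the rim plane
  out=[]
  for ang in range(0,360,30):
    y=np.cos(np.radians(ang))*wy+np.sin(np.radians(ang))*s
    q=env.ik(C+d*nz,tool(-nz,y)); out.append(ang if q is not None else "-")
  print(d,out)
it=snapshot("top"); im=snapshot("scene")
cv2.imwrite("pics/c4.png",np.c_[cv2.resize(it[120:260,140:360],(550,350)),cv2.resize(im[100:280,170:320],(250,350))][:,:,::-1])
E
```

```text
[ 0.5236 -0.0333  0.4209] 23.0083
C [ 0.5193 -0.095   0.1221]
0.03 [0, 30, 60, 90, 120, 150, 180, 210, 240, 270, 300, 330]
0.06 [0, 30, 60, 90, 120, 150, 180, 210, '-', 270, 300, 330]
0.1 [0, 30, 60, 90, 120, 150, 180, 210, 240, 270, 300, 330]
0.15 [0, 30, 60, 90, 120, 150, 180, 210, 240, 270, 300, 330]
0.2 ['-', '-', '-', '-', '-', '-', '-', '-', '-', '-', '-', '-']Traceback (most recent call last):
  File "<stdin>", line 13, in <module>
    res = self.concatenate(tuple(objs), axis=axis)
ValueError: all the input array dimensions except for the concatenation axis must match exactly, but along dimension 1, the array at index 0 has size 550 and the array at index 1 has size 250
```

```bash
cat >> h.py <<'E'
p0=np.array([.431,-.0130,.063]); sl=np.cos(tilt)*wx+np.sin(tilt)*ez
H=p0+.194*sl; C=H-.075*sl-.062*wy
YP=np.radians(-38); yp=np.array([np.cos(YP),np.sin(YP),0])
E
python3 - <<'E'
from h import *
env.move_ptp(C+.13*nz,tool(-nz,wy))
c=get_calibration("wrist"); a=snapshot("wrist"); np.save("a.npy",a); np.savez("ca.npz",**c)
it=snapshot("top"); sc=snapshot("scene"); np.save("t.npy",it)
print("red wrist",blobs(mask(a,*RED),150)); print("red top",blobs(mask(it,*RED),15))
cand=[(env.ik([.506,.304,.26],tool(-ez,k*yp)),k) for k in(1,-1)]
now=env.read_joint_positions()
k=min((np.abs(np.array(q)-now).max(),k) for q,k in cand if q is not None)[1]; print("k",k)
env.move_ptp([.506,.304,.26],tool(-ez,k*yp))
c=get_calibration("wrist"); b=snapshot("wrist"); np.save("b.npy",b); np.savez("cb.npz",**c)
print("yel",blobs(mask(b,*YEL),100)); P(env.read_clock(),env.read_joint_positions())
r=lambda i,w,h:cv2.resize(i,(w,h),interpolation=cv2.INTER_CUBIC)
cv2.imwrite("pics/m4.png",np.vstack([np.hstack([r(a,400,300),r(b,400,300)]),np.hstack([r(it[130:250,150:350],480,288),r(sc[110:260,160:320],307,288),np.zeros((288,13,3),np.uint8)])])[:,:,::-1])
E
```

```text
red wrist [([224, 141, 60, 59, 2691], [253.2, 170.0])]
red top [([295, 188, 23, 23, 410], [306.0, 199.3])]
k -1
yel [([237, 160, 32, 47, 1278], [253.0, 183.5])]
25.775 [  5.4601  28.4733 -59.1775  89.3612  24.9697  76.4588  85.2597]
```

View pics/m4.png

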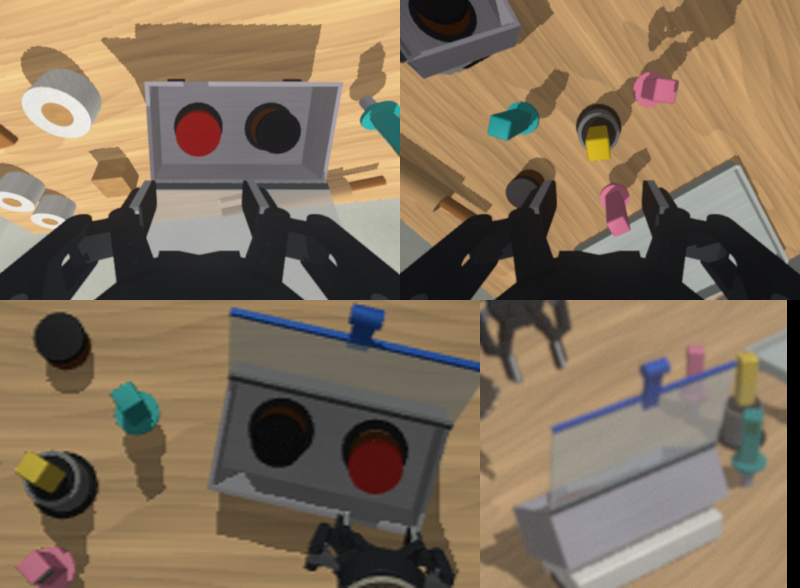

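The cover rests open on its stop. In tile a the red lid is clear at wrist pixel (253,170). In tile b the probe is square to the gripper, at about column 252. Next I'll triangulate the lid and locate the probe's top face.

```bash
python3 - <<'E'
from h import *
ca=np.load("ca.npz"); cb=np.load("cb.npz"); ct=get_calibration("top"); b=np.load("b.npy")
L,e=tri(ray(ca,(253.5,170)),ray(ct,(306,199.0))); P("lid tri",L,e)
o,d=ray(ca,(253.5,170))
for h in(-18,0,):
    n0=C+h/1000*nz; q=o+d*((n0-o)@nz)/(d@nz); v=q-C; P(h,q,"slope,wy",v@sl,v@wy,"depth",np.linalg.norm(q-o))
P("tri in slope frame",(L-C)@sl,(L-C)@wy,(L-C)@nz)
m=mask(b,*YEL); v=b.max(2)
for r in range(160,207,3):
    xs=np.flatnonzero(m[r]); print(r,xs.min(),xs.max(),int(np.median(v[r,xs])),end="; ")
P("\ntop",onz(cb,(252.5,191),.168))
E
```

```text
lid tri [ 0.5264 -0.0973  0.1063] 0.0011
-18 [ 0.5268 -0.0968  0.1058] slope,wy -0.0014 -0.0003 depth 0.3272
0 [ 0.5148 -0.0943  0.1195] slope,wy -0.0052 -0.0002 depth 0.3088
tri in slope frame -0.0014 -0.0008 -0.0174
160 258 262 69; 163 242 264 103; 166 241 265 104; 169 240 265 104; 172 239 266 104; 175 238 267 106; 178 238 267 157; 181 237 268 203; 184 237 268 203; 187 238 268 205; 190 238 268 205; 193 239 268 205; 196 239 268 205; 199 240 268 206; 202 240 268 206; 205 241 254 196; 
top [0.5113 0.3055 0.168 ]
```

```bash
python3 - <<'E'
from h import *
cb=np.load("cb.npz"); ct=get_calibration("top")
def face(im,thr):
    m=mask(im,*YEL); m[im.max(2)<thr]=0
    c=max(cv2.findContours(m,0,2)[0],key=cv2.contourArea); M=cv2.moments(m,True); return (M["m10"]/M["m00"],M["m01"]/M["m00"]),cv2.minAreaRect(c),M["m00"]
ub,rb,nb=face(np.load("b.npy"),180); T=np.load("t.npy")
v=T.max(2)[mask(T,*YEL)>0]; print(np.percentile(v,[5,25,50,75,95]))
ut,rt,nt=face(T,(np.percentile(v,10)+np.percentile(v,90))/2); print(ub,rb,nb,ut,rt,nt)
P("b",onz(cb,ub,.168),"t",onz(ct,ut,.168),"tri",*tri(ray(cb,ub),ray(ct,ut)))
E
```

```text
[ 76.   79.  146.5 174.  177. ]
(252.60972222222222, 192.0861111111111) ((252.71095275878906, 192.00411987304688), (26.43290901184082, 28.107864379882812), 83.9909896850586) 720.0 (162.52336448598132, 198.99065420560748) ((162.61538696289062, 199.07691955566406), (9.984603881835938, 10.53930377960205), 33.690067291259766) 107.0
b [0.5119 0.3065 0.168 ] t [0.5099 0.306  0.168 ] tri [0.508  0.3019 0.1855] 0.0017
```

```bash
cat >> h.py <<'E'
from scipy.spatial.transform import Rotation as Ro
ya=np.radians(144); RG=tool(-ez,np.array([np.cos(ya),np.sin(ya),0]))
RP=Ro.from_rotvec(-tilt*wy).as_matrix()@RG
lid=C-.0012*sl-.0005*wy-.0172*nz
E
python3 - <<'E'
from h import *
P(RP[:,2],-nz,lid)
pd=np.array([.511,.306,.109]); tp=lambda h:lid+(h+.044+.058-.019)*nz
P("ik",*["None" if env.ik(p,R) is None else "ok" for p,R in((pd,RG),(pd+[0,0,.19],RG),(np.array([.44,-.03,.32]),RG),(tp(.03),RP),(tp(-.01),RP))])
env.move_linear(pd+[0,0,.10],feed=.2,frame=RG)
s=env.move_linear(pd,feed=.1,stop_force=10); P(bool(s),env.read_tcp_pos(),env.read_ft_force())
env.grip(.3,force=50); P("grip",env.read_opening(),env.read_finger_force(),env.read_ft_force(),env.read_tcp_pos(),env.read_clock())
f0=env.read_ft_force()
env.move_linear(pd+[0,0,.03],feed=.06,stop_force=15); P(env.read_opening(),env.read_finger_force(),env.read_ft_force()-f0)
E
```

```text
[ 0.4862 -0.1025 -0.8678] [ 0.4862 -0.1025 -0.8678] [ 0.5265 -0.097   0.1066]
ik ok ok ok ok ok
False [0.5113 0.3064 0.1097] [-0.3006 -0.003  -0.1739]
grip 0.347 47.9557 [ 0.0598 -1.0362  4.9257] [0.5113 0.3064 0.1097] 27.7083
0.3519 47.6364 [ 0.9763 -0.0118 -6.5873]
```

```bash
python3 - <<'E'
from h import *
pd=np.array([.511,.306,.109]); tp=lambda h:lid+(h+.044+.0587-.019)*nz
env.move_linear(pd+[0,0,.20],feed=.25)
env.move_ptp([.43,0,.32],RG)
env.move_ptp(tp(.03),RP)
env.pause(.2)
P(env.read_clock(),env.read_tcp_pos()-tp(.03),env.read_ft_force(),env.read_finger_force(),env.read_opening())
c=get_calibration("wrist"); a=snapshot("wrist"); it=snapshot("top"); sc=snapshot("scene"); np.save("a2.npy",a);np.savez("ca2.npz",**c)
K,T=c["intrinsics"],c["extrinsics"]
for p in(lid,lid+.03*nz,lid+.074*nz): q=K@(T[:3,:3].T@(p-T[:3,3])); P(q[:2]/q[2])
r=lambda i,w,h:cv2.resize(i,(w,h),interpolation=cv2.INTER_CUBIC)
cv2.imwrite("pics/m5.png",np.hstack([r(a[60:300,130:380],625,600),np.vstack([r(it[160:240,260:330],175,200),r(sc[110:250,170:310],175,200),np.zeros((200,175,3),np.uint8)])])[:,:,::-1])
E
```

```text
31.4833 [0.001  0.0003 0.0005] [-1.0074 -0.3054 -2.4214] 47.724 0.3514
[255.5255 179.3619]
[255.6201 186.914 ]
[255.8031 201.5223]
```

View pics/m5.png

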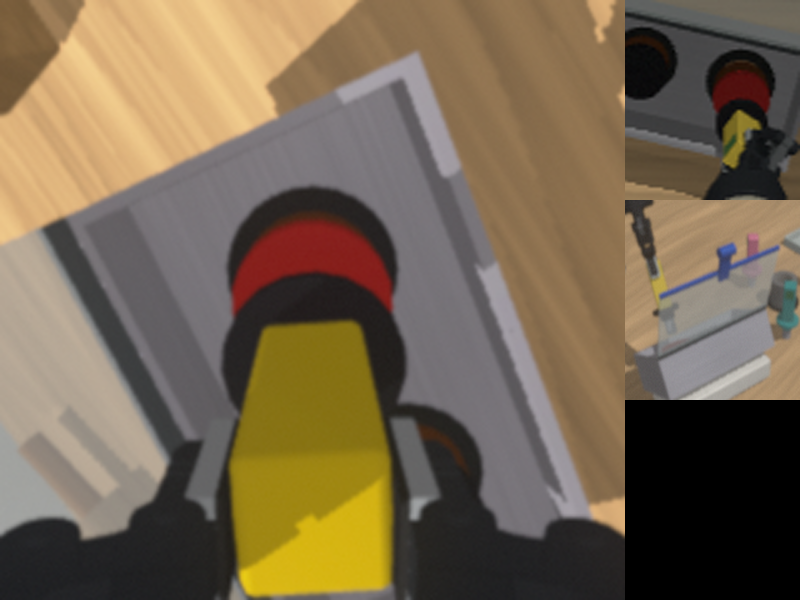

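In the wrist crop the flange spans x 222–405 and the lid 232–395, so both are centred on 313.5. Both rows also match the prediction. The probe is square and centred, so I'll feel for the lid.

```bash
cat >> h.py <<'E'
tp=lambda h:lid+(h+.044+.0587-.019)*nz
def fn(n=15):
    v=[]
    for _ in range(n): v.append(env.read_ft_force()@nz); env.pause(.015)
    return np.mean(v),np.std(v)
hh=lambda:(env.read_tcp_pos()-tp(0))@nz
E
python3 - <<'E'
from h import *
env.move_linear(tp(.013),feed=.08); env.pause(.15)
b=fn(); P("base",*b,hh())
for h in np.arange(.010,-.0101,-.002):
    env.move_linear(tp(h),feed=.02); f=fn(8)[0]-b[0]; P(h,hh(),f,env.read_ft_force()@sl)
    if f>1.3: break
P(env.read_clock(),env.read_opening(),env.read_finger_force())
E
```

```text
base -2.0203 0.5799 0.0132
0.01 0.01 0.455 -1.0188
0.008 0.008 0.183 -0.4949
0.006 0.006 1.1221 -1.5398
0.004 0.004 1.574 -1.1178
33.9833 0.3487 47.8955
```

```bash
python3 - <<'E'
from h import *
b=-2.02; xs=[];fs=[]
for h in(.004,.003,.002):
    env.move_linear(tp(h),feed=.02); env.pause(.05); f=fn(30)[0]-b; P(hh(),f); xs.append(hh()); fs.append(f)
k=np.polyfit(xs,fs,1); P("slope N/mm",k[0]/1000,"zero at",-k[1]/k[0],"zero w/ .45",np.mean(np.array(xs)+np.array(fs)/450)); P(env.read_clock())
E
```

```text
0.004 1.8337
0.003 2.241
0.002 2.7636
slope N/mm -0.4594 zero at 0.008 zero w/ .45 0.0081
36.3833
```

```bash
python3 - <<'E'
from h import *
env.move_linear(tp(.001),feed=.02); env.pause(.1); P(fn(20)[0]+2.02,hh()); env.pause(2.2); P(fn(10)[0]+2.02,hh())
env.move_linear(tp(.012),feed=.04)
env.move_linear(tp(.05),feed=.12)
pd=np.array([.511,.306,.109])
env.move_ptp([.43,0,.32],RG); env.move_ptp(pd+[0,0,.20],RG)
env.move_linear(pd+[0,0,.075],feed=.2); env.pause(.1)
P(env.read_clock(),env.read_tcp_pos(),env.read_ft_force())
s=env.move_linear(pd+[0,0,.006],feed=.08,stop_force=6); P(bool(s),env.read_tcp_pos(),env.read_ft_force())
if not s:
    s=env.move_linear(pd-[0,0,.0015],feed=.015,stop_force=5)
    P(bool(s),env.read_tcp_pos(),env.read_ft_force(),env.read_clock())
E
```

```text
3.1185 0.001
3.2229 0.001
43.2417 [0.5119 0.3066 0.1858] [-0.2958  0.0304 -2.2701]
False [0.5113 0.3064 0.1155] [ 0.0304 -0.3056 -1.8853]
True [0.5111 0.3062 0.1097] [ 0.6179 -1.0222  5.1132] 44.6667
```

```bash
python3 - <<'E'
from h import *
env.grip(.8); env.pause(.3)
env.move_linear(np.array([.511,.306,.20]),feed=.12)
env.move_ptp([.506,.304,.26],tool(-ez,-yp)); env.pause(.2)
b=snapshot("wrist"); print("yel",blobs(mask(b,*YEL),100))
T=snapshot("top"); print(blobs(mask(T,*YEL)),blobs(mask(T,*BLUE))); T0=np.load("t.npy"); print(blobs(mask(T0,*YEL)),blobs(mask(T0,*BLUE)))
m=mask(b,*YEL); m[b.max(2)<180]=0; M=cv2.moments(m,True); u=(M["m10"]/M["m00"],M["m01"]/M["m00"])
P(u,onz(get_calibration("wrist"),u,.168),env.read_clock())
E
```

```text
yel [([235, 161, 33, 47, 1283], [251.9, 184.2])]
[] [([304, 146, 7, 4, 15], [306.7, 147.7]), ([344, 155, 9, 5, 20], [348.3, 157.2])]
[([156, 193, 21, 17, 200], [165.9, 201.1])] [([304, 146, 7, 5, 15], [306.9, 147.9]), ([336, 154, 16, 6, 25], [344.3, 156.2])]
[251.256  192.8467] [0.5123 0.3068 0.168 ] 46.9833
```

```bash
python3 -c "
from cell import env
print(env.job_done())"
```

```text
the job is handed in; nothing more can be done
None
```

I've handed the job in at about 47 s on the clock: the cover is open on its stop, the nose was held about 7 mm in on the middle of the red lid for over two seconds, and the thermometer is back upright and seated in its holder. My first grip on the cover handle slipped off, pressing on it with about 16 N, before the second held.

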